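Find and mark the softest shock mount

ROBOT

A 7-joint arm with a two-finger parallel gripper is mounted at the origin on the work surface. World frame = base frame: x ahead of the robot, y to its left, z up, the work surface at z = 0. Lengths are in m, angles in degrees, forces in N, time in s.
With the tool pointing down it reaches from about 0.425 to 0.875 m from the base axis. Payload 4.7 kg.
Tool frame: the origin (TCP) lies on the centre line of the jaws, within the pads' length; the fingertips stand 8 mm ahead of it and the grasp point (between the pads) lies 11 mm behind it; z points along the fingers, y is the direction in which the jaws open and shut (so a half turn about z gives the same grasp; the last joint's range is limited). The gripper opens to 87 mm and grips with 3 to 60 N. Pads are 19 mm wide; open, the fingers measure 117 mm over their backs; the gripper's body (75 mm by 190 mm) begins 51 mm behind the grasp point.
Start: joints at [-63.936, 18.392, -4.016, 83.108, 1.295, 78.541, -3.26], TCP at [0.277, 0.588, 0.231] pointing down, gripper open.
Joint ranges: [-163.93, 163.93], [-17.29, 119.83], [-79.2, 71.16], [3.27, 140.29], [-89.18, 269.18], [5.43, 117.66], [-154.24, 154.24]. Speed limits (degrees/s): [147.25, 147.25, 180, 180, 180, 180, 180].

INTERFACE

Orientations are given as [roll, pitch, yaw] about the fixed x, y, z axes, in that order (R = Rz(yaw) Ry(pitch) Rx(roll)).
In Python, from cell import status, vision, workorder gives the robot as it stands.
- The arm moves only by the tool step_arm, never from a script. Its argument "series" is a list of rows, each an object of numbers: "ax", "ay", "az": the turn, a rotation vector about the world's x, y, z in degrees; "x", "y", "z": the shift along the world's x, y, z in m; "claw": the opening in per cent of the stroke, from 0 (shut) to 100 (fully open). In form: [{"ax": .., "ay": .., "az": .., "x": .., "y": .., "z": .., "claw": ..}, ...]. A call has 1 to 12 rows; each row is the pose to reach, as a shift and turn from the pose commanded when the call began; what a row does not reach only later rows make up. A row lasts 1/10 s, in which the tool goes at most 50 mm and 8.59 degrees, less where a joint would pass 70% of its speed; a pose out of reach is approached as far as the arm can. A call with a gripper value outside its range is refused whole. The fingers move at their own pace and stop on an object; "squeeze" is the grip in N (left out, the last holds). Time passes only in rows, so rows that repeat a pose let the fingers close. It gives the time, the measured TCP pose, the force and the opening at its end, in the units of the state.
- status.get_obs(): the state, without advancing time (a new reading comes with each control period).
- vision.read_camera(name): name is "scene" or "top"; returns the picture (420x560x3 uint8, red, green, blue); there is no depth.
- vision.camera_params(name): a dict with "fovy" (degrees; the focal length in pixels is half the picture's height over the tangent of half this angle, whatever the lens; pixels are square), "cx", "cy" (the principal point, pixels), "eye" and "orientation" of the camera in the world. Camera axes: x right, y down, z forward; pixel columns grow to the right and rows downward; lengths in m; the calibration is good to about 2 mm. A picture is of the moment at which its call begins. camera_params takes no time and is no camera call.
- workorder.sign_off(): hands the job in, once; it reports no verdict.
The state is a dict: "time_s": time; "qpos": joint angles; "joint_velocities": joint speeds; "effort": joint torques, N m; "tool_pos": TCP position; "tool_rot": TCP orientation; "force": force on the tool from outside, world axes, zero at the start; "wrist_torque": the same for the moment, N m; "grip_width": finger opening in m.
Only numpy, scipy, OpenCV 4.12 (cv2) and the standard library are available. Lean on these libraries where they do the work, as an engineer would, in place of code of your own. Each camera call takes 0.05 s, during which the arm holds its last target.

TASK

Three shock-mount test stands stand in a row on the bench: with your fingertips press the rubber pad of each so that it clearly gives, one after another from the robot's left to its right, to feel which spring is the softest. Then mark that stand by pushing its white tag fully down, leaving the other two tags up. Only press: do not grip, lift or shift the stands, and leave the tape roll, screwdriver, canister and carton alone.

Things in the scene. Friction and masses are not known exactly. Their poses are not given: they have to be found in the camera images.
- stand_a: one of three identical-looking stands (letters mean nothing): loose 1.5 kg grey base 134 x 80 x 16 mm with a black rubber pad on a coil spring and, on the robot's side, a white T-shaped tag in an aluminium holder. Origin: centre of underside, z up, x along the length: pad at x +28 mm, tag at x -42 mm, y 0. Row across the bench, 150 mm or more apart in y, yaw within 0.5 rad; left = largest y
- pad_a_top (a point): centre of the flat top of the rubber pad of stand_a: disc of 50 mm diameter, 12 mm thick, top 80 mm above the bench at rest; moves with the pad
- pad_a (a joint): how far the pad of stand_a is pressed straight down, m: 0 at rest, 0.015 at its rigid end stop; it springs back when let go. It starts to give at about 0.5 N. The three springs differ: the softest pad needs about 4 N to its stop, the next about 10 N, the stiffest about 20 N; so under 6 N they go in about 15, 9 and 4 mm
- tag_a_top (a point): centre of the top of the tag of stand_a: flat head 20 (x) x 36 (y) x 5 mm, top 68 to 71 mm above the bench when up, 53 mm when fully down; moves with the tag
- tag_a (a joint): how far the tag of stand_a is pushed straight down, m: starts at 0 to 0.003 (up), 0.018 fully down with its head resting on the holder. It slides with about 2.5 N of friction and stays where it is left
- stand_b: one of three identical-looking stands (letters mean nothing): loose 1.5 kg grey base 134 x 80 x 16 mm with a black rubber pad on a coil spring and, on the robot's side, a white T-shaped tag in an aluminium holder. Origin: centre of underside, z up, x along the length: pad at x +28 mm, tag at x -42 mm, y 0. Row across the bench, 150 mm or more apart in y, yaw within 0.5 rad; left = largest y
- pad_b_top (a point): centre of the flat top of the rubber pad of stand_b: disc of 50 mm diameter, 12 mm thick, top 80 mm above the bench at rest; moves with the pad
- pad_b (a joint): how far the pad of stand_b is pressed straight down, m: 0 at rest, 0.015 at its rigid end stop; it springs back when let go. It starts to give at about 0.5 N. The three springs differ: the softest pad needs about 4 N to its stop, the next about 10 N, the stiffest about 20 N; so under 6 N they go in about 15, 9 and 4 mm
- tag_b_top (a point): centre of the top of the tag of stand_b: flat head 20 (x) x 36 (y) x 5 mm, top 68 to 71 mm above the bench when up, 53 mm when fully down; moves with the tag
- tag_b (a joint): how far the tag of stand_b is pushed straight down, m: starts at 0 to 0.003 (up), 0.018 fully down with its head resting on the holder. It slides with about 2.5 N of friction and stays where it is left
- stand_c: one of three identical-looking stands (letters mean nothing): loose 1.5 kg grey base 134 x 80 x 16 mm with a black rubber pad on a coil spring and, on the robot's side, a white T-shaped tag in an aluminium holder. Origin: centre of underside, z up, x along the length: pad at x +28 mm, tag at x -42 mm, y 0. Row across the bench, 150 mm or more apart in y, yaw within 0.5 rad; left = largest y
- pad_c_top (a point): centre of the flat top of the rubber pad of stand_c: disc of 50 mm diameter, 12 mm thick, top 80 mm above the bench at rest; moves with the pad
- pad_c (a joint): how far the pad of stand_c is pressed straight down, m: 0 at rest, 0.015 at its rigid end stop; it springs back when let go. It starts to give at about 0.5 N. The three springs differ: the softest pad needs about 4 N to its stop, the next about 10 N, the stiffest about 20 N; so under 6 N they go in about 15, 9 and 4 mm
- tag_c_top (a point): centre of the top of the tag of stand_c: flat head 20 (x) x 36 (y) x 5 mm, top 68 to 71 mm above the bench when up, 53 mm when fully down; moves with the tag
- tag_c (a joint): how far the tag of stand_c is pushed straight down, m: starts at 0 to 0.003 (up), 0.018 fully down with its head resting on the holder. It slides with about 2.5 N of friction and stays where it is left
- tape_roll: bystander: green tape ring lying flat, 96 mm outside diameter, 40 mm tall; origin at the centre of its underside
- screwdriver: bystander: screwdriver about 160 mm long lying on the bench; origin under its middle, x along it
- canister: bystander: white wipes canister, 84 mm diameter, 170 mm tall; origin at the centre of its underside
- carton: bystander: closed cardboard carton 140 x 100 x 60 mm; origin at the centre of its underside
There are look-alikes about, which are no part of the job. What is shaped like the stand_c but blue is not meant.

How it is judged:
By the outcome, as a careful person would: the job done as asked, in the order asked, and still so for the second after the job is handed in, with the robot touching nothing.
It also fails if it takes over 48 s, if anything falls off the work surface, if the arm or the gripper's body presses on something with over 40 N, if the wrist force passes 120 N, or if a joint passes its speed limit or range.

## Working session

There is one attempt and no reset: what is moved stays moved. The work goes in short steps, Python scripts to look and compute and a tool call to move; the robot and the scene stay as the last step left them, time stands still between calls to the robot, and variables do not carry over. Pictures are saved under pics/ and viewed, and the job is handed in when it is done.

Besides the shell and the picture viewer there is one more tool, called after ">>>" as name(argument=value, ...), one argument or row to a line, values as JSON. step_arm: Moves the arm, as the interface text tells. Its arguments: {"type":"object","properties":{"series":{"type":"array"},"squeeze":{"type":"number"}},"required":["series"]}

```bash
ls; mkdir -p pics
python3 - <<'E'
from cell import status, vision
import cv2
o=status.get_obs()
print({k:o[k] for k in ('time_s','tool_pos','tool_rot','force','grip_width')})
for n in ('scene','top'):
    im=vision.read_camera(n); cv2.imwrite(f'pics/{n}0.png',im[:,:,::-1]); print(n,vision.camera_params(n))
E
```

```text
pics
{'time_s': 0.0, 'tool_pos': array([0.27714801, 0.58737433, 0.22948395]), 'tool_rot': array([-1.79893719e+02,  6.30389844e-03,  1.54744544e+02]), 'force': array([ 0.97884737, -0.35991574, -0.32205119]), 'grip_width': 0.08735368599760536}
scene {'fovy': 48.98524973420864, 'cx': 268.2570035953554, 'cy': 215.378952041731, 'eye': array([ 1.18904461, -0.44299292,  1.18861608]), 'orientation': array([-145.20638487,   -1.06001395,   61.4215625 ])}
top {'fovy': 42.783003066736285, 'cx': 288.5683061717631, 'cy': 211.29972705583788, 'eye': array([ 0.23774758, -0.032222  ,  1.83996683]), 'orientation': array([-170.66882391,   -0.34583718,  -89.65990565])}
```

View pics/scene0.png

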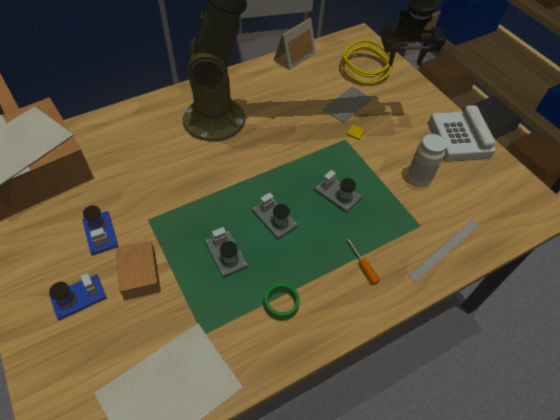

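View pics/top0.png

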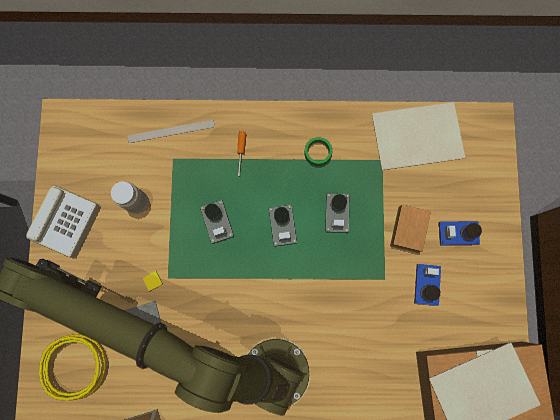

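The scene shows three grey stands on the green mat, at top-view pixels (216,221), (283,224) and (337,213). The two blue ones at (460,233) and (428,285) are look-alikes and not meant. Next I enlarge crops of the grey ones.

Run:
```python
import cv2
a=cv2.imread('pics/top0.png')[180:260,180:370]; cv2.imwrite('pics/topc.png',cv2.resize(a,None,fx=4,fy=4,interpolation=cv2.INTER_CUBIC))
a=cv2.imread('pics/scene0.png')[160:285,195:375]; cv2.imwrite('pics/scenec.png',cv2.resize(a,None,fx=4,fy=4,interpolation=cv2.INTER_CUBIC))
```

```text
(no output)
```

View pics/topc.png

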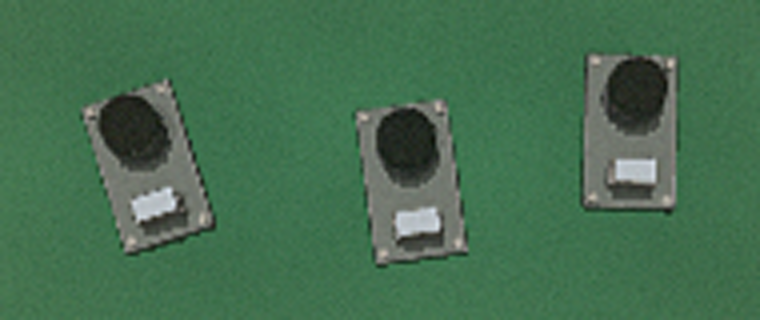

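View pics/scenec.png

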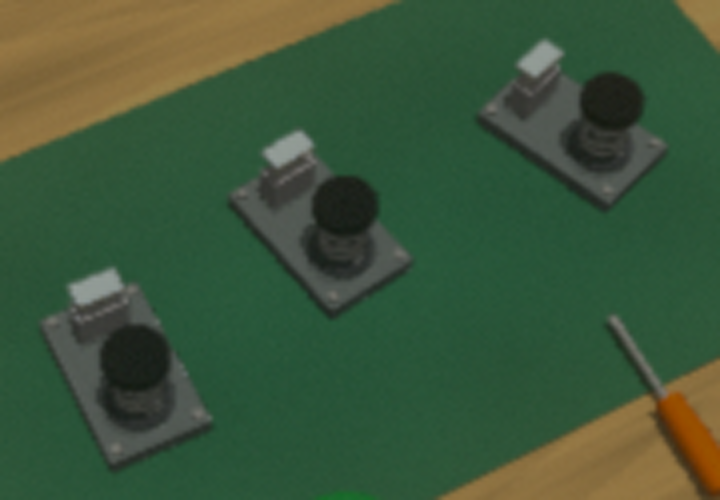

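The crop shows all three stands clearly: grey bases, a black pad away from the robot and a white tag on the robot's side. I'll back-project their features in both views.

```bash
cat > h.py <<'E'
import numpy as np
from scipy.spatial.transform import Rotation as R
from cell import vision
def ray(n,u,v):
    p=vision.camera_params(n); f=210/np.tan(np.radians(p['fovy']/2))
    d=R.from_euler('xyz',p['orientation'],degrees=True).apply([(u-p['cx'])/f,(v-p['cy'])/f,1]); return p['eye'],d
def at(n,u,v,z):
    e,d=ray(n,u,v); return (e+d*(z-e[2])/d[2])
def tri(a,b):
    (e1,d1),(e2,d2)=ray('top',*a),ray('scene',*b)
    A=np.c_[d1,-d2]; s=np.linalg.lstsq(A,e2-e1,rcond=None)[0]; p,q=e1+s[0]*d1,e2+s[1]*d2
    return (p+q)/2,np.linalg.norm(p-q)
E
python3 - <<'E'
from h import *
np.set_printoptions(precision=4,suppress=True)
T=lambda p:(180+(p[0]+.5)/4-.5,180+(p[1]+.5)/4-.5)
S=lambda p:(195+(p[0]+.5)/4-.5,160+(p[1]+.5)/4-.5)
D={'L':dict(tc=[(85,108),(168,82),(213,226),(128,252)],tt=(155,204),tp=(127,124),sp=(611,99),st=(540,58),sc=[(480,113),(560,68),(665,147),(607,205)]),
'M':dict(tc=[(357,114),(443,100),(467,250),(379,263)],tt=(418,222),tp=(406,137),sp=(345,204),st=(289,149),sc=[(232,197),(315,160),(410,260),(333,308)]),
'R':dict(tc=[(587,55),(677,56),(672,210),(585,208)],tt=(635,171),tp=(637,88),sp=(135,352),st=(97,287),sc=[(42,322),(135,285),(210,422),(115,462)])}
for k,d in D.items():
    for n,c,F in(('top','tc',T),('scene','sc',S)):
        P=np.array([at(n,*F(p),.016) for p in d[c]])[:,:2]; 
        if n=='top': far,near=(P[0]+P[1])/2,(P[2]+P[3])/2
        else: far,near=(P[2]+P[3])/2,(P[0]+P[1])/2
        c0=P.mean(0); v=far-near; L=np.linalg.norm(v); v/=L
        print(k,n,'c',c0,'len',L,'yaw',np.degrees(np.arctan2(v[1],v[0])),'pad',c0+.028*v,'tag',c0-.042*v)
    print('  padtop',at('top',*T(d['tp']),.08)[:2],at('scene',*S(d['sp']),.08)[:2],tri(T(d['tp']),S(d['sp'])))
    print('  tagtop',at('top',*T(d['tt']),.07)[:2],at('scene',*S(d['st']),.07)[:2],tri(T(d['tt']),S(d['st'])))
E
```

```text
L top c [0.5011 0.2051] len 0.1312784916337794 yaw 18.29236630363493 pad [0.5277 0.2139] tag [0.4612 0.1919]
L scene c [0.5121 0.2098] len 0.12122290304257051 yaw 16.639302710868762 pad [0.5389 0.2178] tag [0.4718 0.1978]
  padtop [0.5275 0.2155] [0.534  0.2152] (array([0.5294, 0.2178, 0.0732]), np.float64(0.0029935978710878227))
  tagtop [0.4619 0.1917] [0.4674 0.1946] (array([0.4638, 0.1945, 0.0659]), np.float64(0.0051848812623864395))
M top c [ 0.4899 -0.0209] len 0.13101478459203172 yaw 9.11095053984089 pad [ 0.5175 -0.0164] tag [ 0.4484 -0.0275]
M scene c [ 0.4995 -0.0186] len 0.1233218120282211 yaw 8.841011098561584 pad [ 0.5271 -0.0143] tag [ 0.458 -0.025]
  padtop [ 0.5182 -0.0164] [ 0.5247 -0.0153] (array([ 0.5201, -0.0146,  0.0736]), np.float64(0.003901331059569259))
  tagtop [ 0.4483 -0.0269] [ 0.4541 -0.0239] (array([ 0.45  , -0.0245,  0.0653]), np.float64(0.005212290716056303))
R top c [ 0.5342 -0.2092] len 0.1341554798424729 yaw -1.793030933302273 pad [ 0.5622 -0.21  ] tag [ 0.4922 -0.2078]
R scene c [ 0.5416 -0.207 ] len 0.13090101661139286 yaw -1.2029447345451683 pad [ 0.5696 -0.2076] tag [ 0.4996 -0.2061]
  padtop [ 0.5609 -0.2089] [ 0.5665 -0.2071] (array([ 0.5626, -0.2077,  0.0745]), np.float64(0.003775433106407394))
  tagtop [ 0.4923 -0.2076] [ 0.4991 -0.2055] (array([ 0.4941, -0.2062,  0.0634]), np.float64(0.004462278139556654))
```

Both views agree to about 6 mm, and the lengths and heights fit the given sizes. I'll close the fingers and go above the left pad, then use a picture to check registration.

>>> step_arm(
  series=[
    {"x":0.025,"y":-0.037,"z":0,"az":8,"claw":0},
    {"x":0.05,"y":-0.074,"z":0,"az":16,"claw":0},
    {"x":0.075,"y":-0.111,"z":0,"az":25,"claw":0},
    {"x":0.1,"y":-0.148,"z":0,"az":25,"claw":0},
    {"x":0.125,"y":-0.185,"z":0,"az":25,"claw":0},
    {"x":0.15,"y":-0.222,"z":0,"az":25,"claw":0},
    {"x":0.175,"y":-0.259,"z":0,"az":25,"claw":0},
    {"x":0.2,"y":-0.296,"z":-0.02,"az":25,"claw":0},
    {"x":0.225,"y":-0.333,"z":-0.05,"az":25,"claw":0},
    {"x":0.253,"y":-0.372,"z":-0.09,"az":25,"claw":0},
    {"x":0.253,"y":-0.372,"z":-0.12,"az":25,"claw":0},
    {"x":0.253,"y":-0.372,"z":-0.12,"az":25,"claw":0},
  ],
  squeeze=10,
)

```text
invalid input
```

Run:
```python
from h import *
from cell import status
import cv2
o=status.get_obs(); print({k:o[k] for k in ('time_s','tool_pos','tool_rot','force','grip_width')})
P=vision.read_camera('scene'); Q=vision.read_camera('top')
def proj(n,X):
    p=vision.camera_params(n); f=210/np.tan(np.radians(p['fovy']/2)); c=R.from_euler('xyz',p['orientation'],degrees=True).inv().apply(np.array(X)-p['eye']); return c[0]/c[2]*f+p['cx'],c[1]/c[2]*f+p['cy']
t=o['tool_pos']+[0,0,-.008]
print(proj('scene',t),proj('top',t))
a=P[140:265,270:420,::-1]; b=Q[140:265,160:310,::-1]
cv2.imwrite('pics/s1.png',np.hstack([cv2.resize(x,None,fx=2.6,fy=2.6,interpolation=cv2.INTER_CUBIC) for x in(a,b)]))
cv2.imwrite('pics/s1s.png',cv2.resize(P[165:225,310:370,::-1],None,fx=8,fy=8,interpolation=cv2.INTER_CUBIC))
```

```text
{'time_s': 0.1, 'tool_pos': array([0.27720111, 0.58740025, 0.22956701]), 'tool_rot': array([-1.79902132e+02,  7.41708113e-03,  1.54742743e+02]), 'force': array([-0.07607229,  0.43037418, -0.14394334]), 'grip_width': 0.0870100206774123}
(np.float64(403.2198497273844), np.float64(63.94737558326048)) (np.float64(77.8067251142956), np.float64(284.74486703971286))
```

View pics/s1.png

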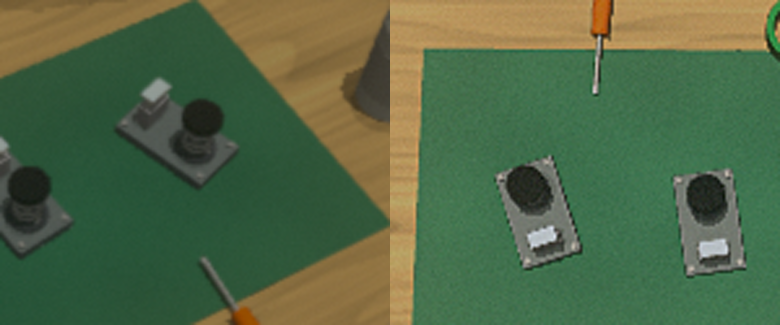

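View pics/s1s.png

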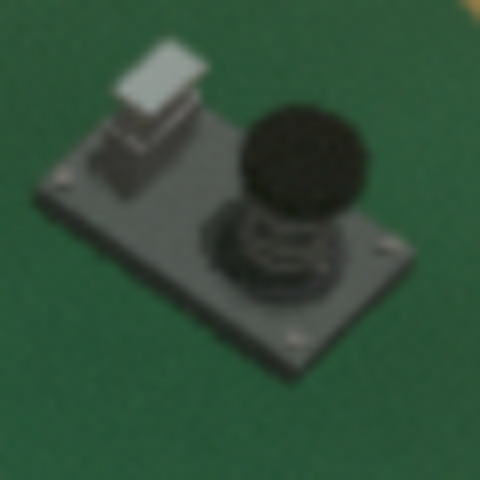

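The move was refused whole, since the arm has not moved. The likely cause is that every key is needed, so I'll retry with all of them.

>>> step_arm(
  series=[
    {"ax":0,"ay":0,"az":8,"x":0.025,"y":-0.037,"z":0,"claw":0},
    {"ax":0,"ay":0,"az":16,"x":0.05,"y":-0.074,"z":0,"claw":0},
    {"ax":0,"ay":0,"az":25,"x":0.075,"y":-0.111,"z":0,"claw":0},
    {"ax":0,"ay":0,"az":25,"x":0.1,"y":-0.148,"z":0,"claw":0},
    {"ax":0,"ay":0,"az":25,"x":0.125,"y":-0.185,"z":0,"claw":0},
    {"ax":0,"ay":0,"az":25,"x":0.15,"y":-0.222,"z":0,"claw":0},
    {"ax":0,"ay":0,"az":25,"x":0.175,"y":-0.259,"z":0,"claw":0},
    {"ax":0,"ay":0,"az":25,"x":0.2,"y":-0.296,"z":-0.02,"claw":0},
    {"ax":0,"ay":0,"az":25,"x":0.225,"y":-0.333,"z":-0.05,"claw":0},
    {"ax":0,"ay":0,"az":25,"x":0.253,"y":-0.372,"z":-0.09,"claw":0},
    {"ax":0,"ay":0,"az":25,"x":0.253,"y":-0.372,"z":-0.12,"claw":0},
    {"ax":0,"ay":0,"az":25,"x":0.253,"y":-0.372,"z":-0.12,"claw":0},
  ],
  squeeze=10,
)

```text
time_s: 1.4
tool_pos: [0.5278, 0.211, 0.105]
tool_rot: [-179.7, -0.5, 179.4]
force: [-0.8, -0.1, -0.6]
grip_width: 0.0026
```

```bash
cat >> h.py <<'E'
def proj(n,X):
    p=vision.camera_params(n); f=210/np.tan(np.radians(p['fovy']/2)); c=R.from_euler('xyz',p['orientation'],degrees=True).inv().apply(np.array(X)-p['eye']); return c[0]/c[2]*f+p['cx'],c[1]/c[2]*f+p['cy']
E
python3 - <<'E'
from h import *
from cell import status
import cv2
o=status.get_obs(); print({k:o[k] for k in ('time_s','tool_pos','tool_rot','force','grip_width')})
P=vision.read_camera('scene'); Q=vision.read_camera('top')
t=o['tool_pos']+[0,0,-.008]
print(proj('scene',t),proj('top',t))
a=P[140:265,270:420,::-1]; b=Q[140:265,160:310,::-1]
cv2.imwrite('pics/s2.png',np.hstack([cv2.resize(x,None,fx=2.6,fy=2.6,interpolation=cv2.INTER_CUBIC) for x in(a,b)]))
cv2.imwrite('pics/s2s.png',cv2.resize(P[150:210,310:370,::-1],None,fx=8,fy=8,interpolation=cv2.INTER_CUBIC))
E
```

```text
{'time_s': 1.4, 'tool_pos': array([0.52776585, 0.21099915, 0.10503082]), 'tool_rot': array([-179.65967804,   -0.52030713,  179.44849943]), 'force': array([-0.81433223, -0.1126294 , -0.61714441]), 'grip_width': 0.002621098518114725}
(np.float64(345.9765837687704), np.float64(179.97523707318186)) (np.float64(212.05247427829113), np.float64(209.70854543361125))
```

View pics/s2.png

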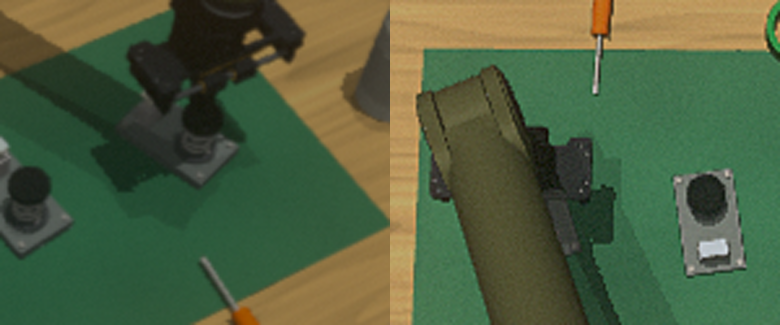

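View pics/s2s.png

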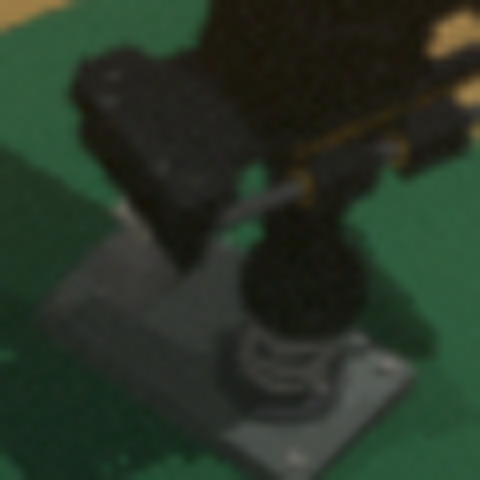

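The scene view shows the closed fingers just above the left pad, and the gripper body is clear of the tag and neighbours. I'll settle, then press in small steps.

>>> step_arm(
  series=[
    {"ax":0,"ay":0,"az":0,"x":0,"y":0,"z":0,"claw":0},
    {"ax":0,"ay":0,"az":0,"x":0,"y":0,"z":0,"claw":0},
    {"ax":0,"ay":0,"az":0,"x":0,"y":0,"z":-0.01,"claw":0},
    {"ax":0,"ay":0,"az":0,"x":0,"y":0,"z":-0.015,"claw":0},
    {"ax":0,"ay":0,"az":0,"x":0,"y":0,"z":-0.015,"claw":0},
    {"ax":0,"ay":0,"az":0,"x":0,"y":0,"z":-0.015,"claw":0},
  ],
)

```text
time_s: 2.1
tool_pos: [0.5301, 0.2158, 0.0953]
tool_rot: [-180.0, -0.0, 179.7]
force: [0.1, 0.1, 0.7]
grip_width: 0.0003
```

>>> step_arm(
  series=[
    {"ax":0,"ay":0,"az":0,"x":0,"y":0,"z":-0.005,"claw":0},
    {"ax":0,"ay":0,"az":0,"x":0,"y":0,"z":-0.01,"claw":0},
    {"ax":0,"ay":0,"az":0,"x":0,"y":0,"z":-0.014,"claw":0},
    {"ax":0,"ay":0,"az":0,"x":0,"y":0,"z":-0.014,"claw":0},
    {"ax":0,"ay":0,"az":0,"x":0,"y":0,"z":-0.014,"claw":0},
  ],
)

```text
time_s: 2.6
tool_pos: [0.5306, 0.2159, 0.0818]
tool_rot: [180.0, 0.0, 179.7]
force: [0.2, 0.4, 1.6]
grip_width: 0.0006
```

```bash
python3 -c "
from cell import status
o=status.get_obs();print(o['tool_pos'],o['force'],o['wrist_torque'])"
```

```text
[0.53061845 0.21589873 0.08179964] [0.24970423 0.36525237 1.61309151] [ 0.09498545 -0.14436147 -0.00030399]
```

>>> step_arm(
  series=[
    {"ax":0,"ay":0,"az":0,"x":0,"y":0,"z":-0.003,"claw":0},
    {"ax":0,"ay":0,"az":0,"x":0,"y":0,"z":-0.004,"claw":0},
    {"ax":0,"ay":0,"az":0,"x":0,"y":0,"z":-0.004,"claw":0},
  ],
)

```text
time_s: 2.9
tool_pos: [0.5306, 0.216, 0.0777]
tool_rot: [180.0, 0.0, 179.7]
force: [0.5, -0.6, 3.3]
grip_width: 0.0001
```

>>> step_arm(
  series=[
    {"ax":0,"ay":0,"az":0,"x":0,"y":0,"z":-0.002,"claw":0},
    {"ax":0,"ay":0,"az":0,"x":0,"y":0,"z":-0.003,"claw":0},
    {"ax":0,"ay":0,"az":0,"x":0,"y":0,"z":-0.003,"claw":0},
    {"ax":0,"ay":0,"az":0,"x":0,"y":0,"z":-0.003,"claw":0},
  ],
)

```text
time_s: 3.3
tool_pos: [0.5306, 0.2159, 0.0748]
tool_rot: [180.0, 0.0, 179.7]
force: [2.3, 0.3, 4.1]
grip_width: 0.0005
```

>>> step_arm(
  series=[
    {"ax":0,"ay":0,"az":0,"x":0,"y":0,"z":0.015,"claw":0},
    {"ax":0,"ay":0,"az":0,"x":0,"y":0,"z":0.05,"claw":0},
    {"ax":0,"ay":0,"az":0,"x":0,"y":-0.03,"z":0.075,"claw":0},
    {"ax":0,"ay":0,"az":0,"x":-0.002,"y":-0.07,"z":0.075,"claw":0},
    {"ax":0,"ay":0,"az":0,"x":-0.005,"y":-0.115,"z":0.075,"claw":0},
    {"ax":0,"ay":0,"az":0,"x":-0.008,"y":-0.16,"z":0.075,"claw":0},
    {"ax":0,"ay":0,"az":0,"x":-0.01,"y":-0.2,"z":0.06,"claw":0},
    {"ax":0,"ay":0,"az":0,"x":-0.01,"y":-0.231,"z":0.05,"claw":0},
    {"ax":0,"ay":0,"az":0,"x":-0.01,"y":-0.231,"z":0.03,"claw":0},
    {"ax":0,"ay":0,"az":0,"x":-0.01,"y":-0.231,"z":0.025,"claw":0},
    {"ax":0,"ay":0,"az":0,"x":-0.01,"y":-0.231,"z":0.025,"claw":0},
    {"ax":0,"ay":0,"az":0,"x":-0.01,"y":-0.231,"z":0.025,"claw":0},
  ],
)

```text
time_s: 4.5
tool_pos: [0.5206, -0.014, 0.1002]
tool_rot: [180.0, 0.0, 179.9]
force: [0.2, 0.1, 0.1]
grip_width: 0.0004
```

Run:
```python
from h import *
from cell import status
import cv2
o=status.get_obs(); print(o['tool_pos'],o['force'])
P=vision.read_camera('scene')
t=o['tool_pos']+[0,0,-.008]
print(proj('scene',t))
cv2.imwrite('pics/s3.png',cv2.resize(P[150:275,210:380,::-1],None,fx=4,fy=4,interpolation=cv2.INTER_CUBIC))
```

```text
[ 0.52056668 -0.01399209  0.10021125] [0.16133838 0.12065942 0.10019311]
(np.float64(280.74728533590974), np.float64(207.04015017408338))
```

View pics/s3.png

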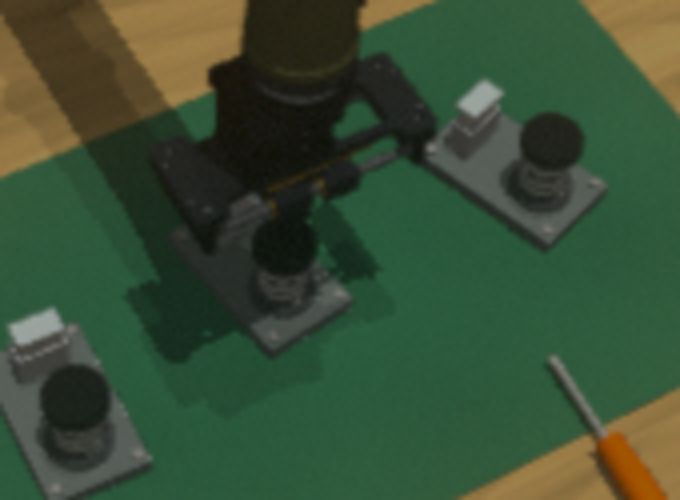

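The left pad has sprung back and its stand is in place. It gave about 13 mm at 4 N, which fits the softest. Next is the middle pad.

>>> step_arm(
  series=[
    {"ax":0,"ay":0,"az":0,"x":0,"y":0,"z":-0.006,"claw":0},
    {"ax":0,"ay":0,"az":0,"x":0,"y":0,"z":-0.012,"claw":0},
    {"ax":0,"ay":0,"az":0,"x":0,"y":0,"z":-0.018,"claw":0},
    {"ax":0,"ay":0,"az":0,"x":0,"y":0,"z":-0.018,"claw":0},
    {"ax":0,"ay":0,"az":0,"x":0,"y":0,"z":-0.018,"claw":0},
  ],
)

```text
time_s: 5.05
tool_pos: [0.5207, -0.0146, 0.082]
tool_rot: [180.0, 0.0, 179.8]
force: [-0.1, 1.1, 3.9]
grip_width: 0.0006
```

>>> step_arm(
  series=[
    {"ax":0,"ay":0,"az":0,"x":0,"y":0,"z":-0.003,"claw":0},
    {"ax":0,"ay":0,"az":0,"x":0,"y":0,"z":-0.005,"claw":0},
    {"ax":0,"ay":0,"az":0,"x":0,"y":0,"z":-0.005,"claw":0},
    {"ax":0,"ay":0,"az":0,"x":0,"y":0,"z":-0.005,"claw":0},
  ],
)

```text
time_s: 5.45
tool_pos: [0.5208, -0.0147, 0.0775]
tool_rot: [179.9, 0.0, 179.8]
force: [-1.4, 1.2, 7.5]
grip_width: 0.0005
```

The middle pad took 7.5 N at 10.5 mm, which fits the medium spring. Next is the right pad.

>>> step_arm(
  series=[
    {"ax":0,"ay":0,"az":0,"x":0,"y":0,"z":0.015,"claw":0},
    {"ax":0,"ay":0,"az":0,"x":0,"y":0,"z":0.05,"claw":0},
    {"ax":0,"ay":0,"az":0,"x":0.005,"y":-0.03,"z":0.073,"claw":0},
    {"ax":0,"ay":0,"az":0,"x":0.015,"y":-0.07,"z":0.073,"claw":0},
    {"ax":0,"ay":0,"az":0,"x":0.025,"y":-0.115,"z":0.073,"claw":0},
    {"ax":0,"ay":0,"az":0,"x":0.035,"y":-0.155,"z":0.073,"claw":0},
    {"ax":0,"ay":0,"az":0,"x":0.043,"y":-0.193,"z":0.06,"claw":0},
    {"ax":0,"ay":0,"az":0,"x":0.043,"y":-0.193,"z":0.04,"claw":0},
    {"ax":0,"ay":0,"az":0,"x":0.043,"y":-0.193,"z":0.025,"claw":0},
    {"ax":0,"ay":0,"az":0,"x":0.043,"y":-0.193,"z":0.023,"claw":0},
    {"ax":0,"ay":0,"az":0,"x":0.043,"y":-0.193,"z":0.023,"claw":0},
    {"ax":0,"ay":0,"az":0,"x":0.043,"y":-0.193,"z":0.023,"claw":0},
  ],
)

```text
time_s: 6.65
tool_pos: [0.564, -0.2072, 0.1004]
tool_rot: [180.0, 0.1, 179.8]
force: [0.1, 1.4, 0.3]
grip_width: 0.0003
```

Run:
```python
from h import *
from cell import status
import cv2
o=status.get_obs(); print(o['tool_pos'],o['force'])
P=vision.read_camera('scene')
cv2.imwrite('pics/s4.png',cv2.resize(P[150:280,190:370,::-1],None,fx=4,fy=4,interpolation=cv2.INTER_CUBIC))
```

```text
[ 0.56401155 -0.20716361  0.10035552] [0.07112193 1.41130795 0.25978521]
```

View pics/s4.png

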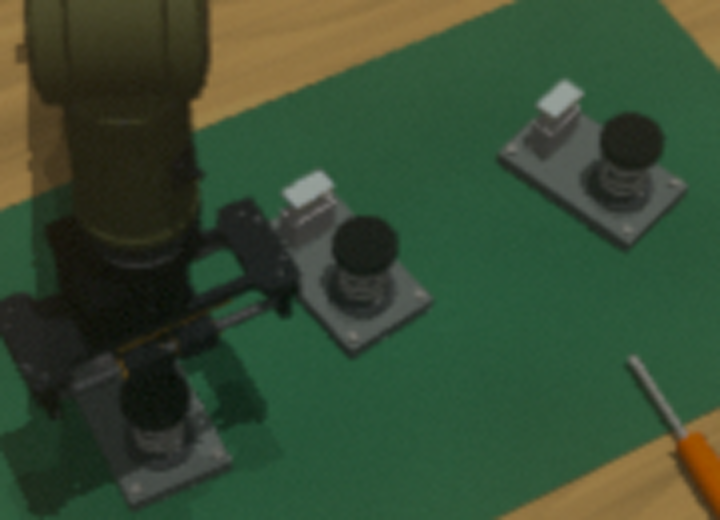

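>>> step_arm(
  series=[
    {"ax":0,"ay":0,"az":0,"x":0,"y":0,"z":-0.006,"claw":0},
    {"ax":0,"ay":0,"az":0,"x":0,"y":0,"z":-0.012,"claw":0},
    {"ax":0,"ay":0,"az":0,"x":0,"y":0,"z":-0.018,"claw":0},
    {"ax":0,"ay":0,"az":0,"x":0,"y":0,"z":-0.018,"claw":0},
    {"ax":0,"ay":0,"az":0,"x":0,"y":0,"z":-0.018,"claw":0},
  ],
)

```text
time_s: 7.2
tool_pos: [0.5639, -0.2079, 0.0826]
tool_rot: [180.0, 0.1, 179.8]
force: [-2.2, 1.5, 7.6]
grip_width: 0.0007
```

>>> step_arm(
  series=[
    {"ax":0,"ay":0,"az":0,"x":0,"y":0,"z":-0.002,"claw":0},
    {"ax":0,"ay":0,"az":0,"x":0,"y":0,"z":-0.004,"claw":0},
    {"ax":0,"ay":0,"az":0,"x":0,"y":0,"z":-0.004,"claw":0},
    {"ax":0,"ay":0,"az":0,"x":0,"y":0,"z":-0.004,"claw":0},
  ],
)

```text
time_s: 7.6
tool_pos: [0.564, -0.2079, 0.0794]
tool_rot: [179.9, 0.1, 179.8]
force: [-2.9, 1.4, 11.9]
grip_width: 0.0007
```

The right pad took about 12 N at 8.6 mm, so it is the stiffest and the left stand is the softest. I'll rise and go over the left tag at about (0.464, 0.193), turning with the stand's yaw.

>>> step_arm(
  series=[
    {"ax":0,"ay":0,"az":0,"x":0,"y":0,"z":0.015,"claw":0},
    {"ax":0,"ay":0,"az":0,"x":0,"y":0,"z":0.05,"claw":0},
    {"ax":0,"ay":0,"az":0,"x":-0.008,"y":0.03,"z":0.08,"claw":0},
    {"ax":0,"ay":0,"az":2,"x":-0.018,"y":0.07,"z":0.08,"claw":0},
    {"ax":0,"ay":0,"az":4,"x":-0.028,"y":0.112,"z":0.08,"claw":0},
    {"ax":0,"ay":0,"az":6,"x":-0.038,"y":0.154,"z":0.08,"claw":0},
    {"ax":0,"ay":0,"az":8,"x":-0.048,"y":0.196,"z":0.08,"claw":0},
    {"ax":0,"ay":0,"az":10,"x":-0.059,"y":0.238,"z":0.08,"claw":0},
    {"ax":0,"ay":0,"az":12,"x":-0.069,"y":0.28,"z":0.08,"claw":0},
    {"ax":0,"ay":0,"az":14,"x":-0.079,"y":0.322,"z":0.08,"claw":0},
    {"ax":0,"ay":0,"az":16,"x":-0.089,"y":0.364,"z":0.08,"claw":0},
    {"ax":0,"ay":0,"az":18,"x":-0.099,"y":0.401,"z":0.08,"claw":0},
  ],
)

```text
time_s: 8.8
tool_pos: [0.4633, 0.1949, 0.1574]
tool_rot: [180.0, -0.0, -162.1]
force: [0.5, 0.4, -0.1]
grip_width: 0.0006
```

>>> step_arm(
  series=[
    {"ax":0,"ay":0,"az":0,"x":0,"y":0,"z":-0.02,"claw":0},
    {"ax":0,"ay":0,"az":0,"x":0,"y":0,"z":-0.04,"claw":0},
    {"ax":0,"ay":0,"az":0,"x":0,"y":0,"z":-0.06,"claw":0},
    {"ax":0,"ay":0,"az":0,"x":0,"y":0,"z":-0.07,"claw":0},
    {"ax":0,"ay":0,"az":0,"x":0,"y":0,"z":-0.07,"claw":0},
    {"ax":0,"ay":0,"az":0,"x":0,"y":0,"z":-0.07,"claw":0},
  ],
)

```text
time_s: 9.4
tool_pos: [0.4647, 0.1929, 0.088]
tool_rot: [180.0, 0.0, -162.3]
force: [0.8, 0.3, -0.1]
grip_width: 0.0002
```

Run:
```python
from h import *
from cell import status
import cv2
o=status.get_obs(); print(o['tool_pos'],o['tool_rot'],o['force'],o['qpos'])
P=vision.read_camera('scene'); Q=vision.read_camera('top')
cv2.imwrite('pics/s5.png',cv2.resize(P[130:220,290:390,::-1],None,fx=6,fy=6,interpolation=cv2.INTER_CUBIC))
cv2.imwrite('pics/t5.png',cv2.resize(Q[180:260,180:370,::-1],None,fx=4,fy=4,interpolation=cv2.INTER_CUBIC))
t=o['tool_pos']+[0,0,-.008]
u=proj('scene',t);print((u[0]-290)*6,(u[1]-130)*6)
```

```text
[0.46467734 0.19287517 0.08799768] [ 1.79991910e+02  2.44880184e-02 -1.62274508e+02] [ 0.79692883  0.32949451 -0.11468239] [-32.17366813   7.55154338   7.05004359 113.56954091  -1.08485107
  58.91456627  83.10109707]
234.50436609782582 250.11165793062992
```

View pics/s5.png

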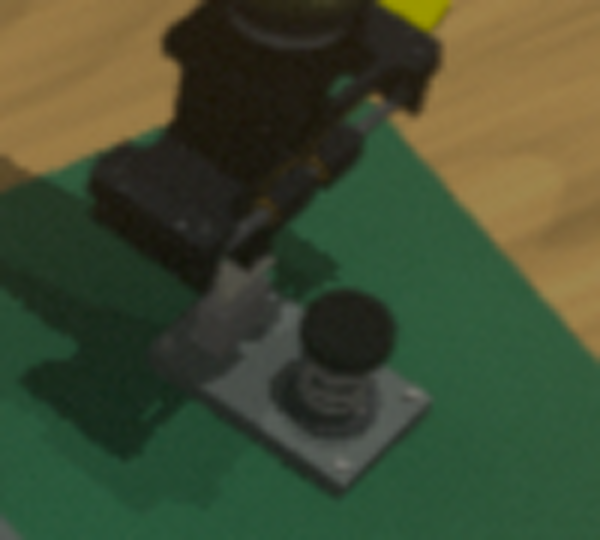

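View pics/t5.png

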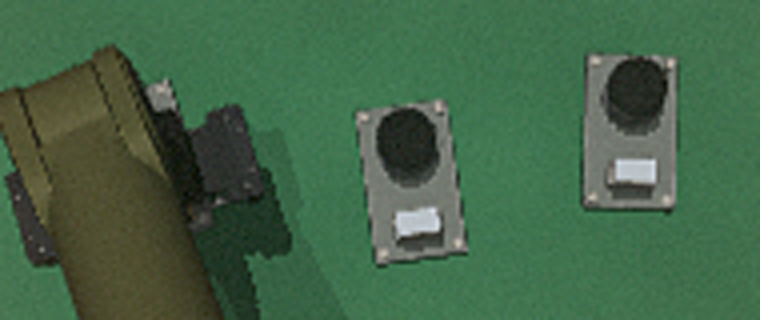

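The scene view shows the closed fingertips, at about (250,262) in the crop, right over the left tag. The tag was measured at (238,265) and the fingertip centre projects there to within about 2 mm. The middle and right stands are unmoved and their tags are up. I'll push down in steps.

>>> step_arm(
  series=[
    {"ax":0,"ay":0,"az":0,"x":0,"y":0,"z":-0.006,"claw":0},
    {"ax":0,"ay":0,"az":0,"x":0,"y":0,"z":-0.012,"claw":0},
    {"ax":0,"ay":0,"az":0,"x":0,"y":0,"z":-0.018,"claw":0},
    {"ax":0,"ay":0,"az":0,"x":0,"y":0,"z":-0.018,"claw":0},
  ],
)

```text
time_s: 9.9
tool_pos: [0.4641, 0.1928, 0.0689]
tool_rot: [-180.0, -0.0, -162.3]
force: [-0.7, -0.1, 0.8]
grip_width: 0.0004
```

>>> step_arm(
  series=[
    {"ax":0,"ay":0,"az":0,"x":0,"y":0,"z":-0.004,"claw":0},
    {"ax":0,"ay":0,"az":0,"x":0,"y":0,"z":-0.007,"claw":0},
    {"ax":0,"ay":0,"az":0,"x":0,"y":0,"z":-0.008,"claw":0},
    {"ax":0,"ay":0,"az":0,"x":0,"y":0,"z":-0.008,"claw":0},
  ],
)

```text
time_s: 10.3
tool_pos: [0.4642, 0.1928, 0.0615]
tool_rot: [180.0, -0.0, -162.3]
force: [-0.2, -0.6, 1.0]
grip_width: 0.0007
```

>>> step_arm(
  series=[
    {"ax":0,"ay":0,"az":0,"x":0,"y":0,"z":-0.001,"claw":0},
    {"ax":0,"ay":0,"az":0,"x":0,"y":0,"z":-0.002,"claw":0},
    {"ax":0,"ay":0,"az":0,"x":0,"y":0,"z":-0.002,"claw":0},
  ],
)

```text
time_s: 10.6
tool_pos: [0.4643, 0.1928, 0.0613]
tool_rot: [180.0, -0.0, -162.3]
force: [-5.1, -3.5, 14.8]
grip_width: 0.0006
```

Run:
```python
from h import *
from cell import status
import cv2
o=status.get_obs(); print(o['tool_pos'],o['force'])
P=vision.read_camera('scene')
cv2.imwrite('pics/s6.png',cv2.resize(P[130:220,290:390,::-1],None,fx=6,fy=6,interpolation=cv2.INTER_CUBIC))
```

```text
[0.46426406 0.19278245 0.06130057] [-5.05057839 -3.49906534 14.78924243]
```

View pics/s6.png

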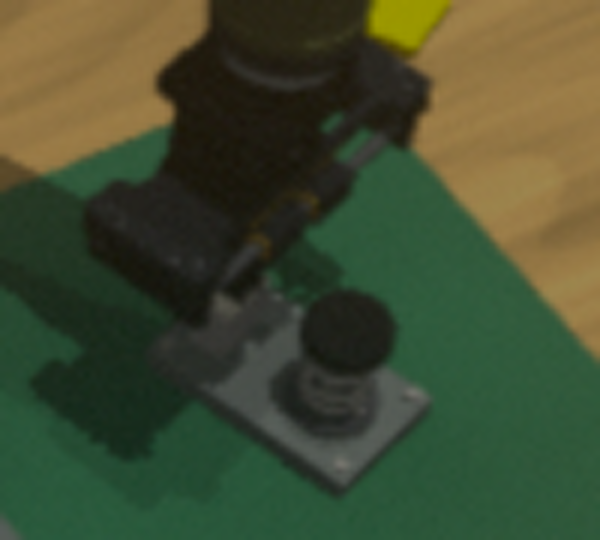

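The tag has bottomed: the tip is at z 0.053 with a stiff 15 N. I'll retract straight up, move aside and inspect.

>>> step_arm(
  series=[
    {"ax":0,"ay":0,"az":0,"x":0,"y":0,"z":0.01,"claw":0},
    {"ax":0,"ay":0,"az":0,"x":0,"y":0,"z":0.04,"claw":0},
    {"ax":0,"ay":0,"az":0,"x":0,"y":0,"z":0.08,"claw":0},
    {"ax":0,"ay":0,"az":0,"x":0,"y":0,"z":0.12,"claw":0},
    {"ax":0,"ay":0,"az":0,"x":0,"y":0.02,"z":0.16,"claw":0},
    {"ax":0,"ay":0,"az":0,"x":-0.02,"y":0.06,"z":0.18,"claw":0},
    {"ax":0,"ay":0,"az":0,"x":-0.04,"y":0.1,"z":0.18,"claw":0},
    {"ax":0,"ay":0,"az":0,"x":-0.07,"y":0.14,"z":0.18,"claw":0},
    {"ax":0,"ay":0,"az":0,"x":-0.1,"y":0.18,"z":0.18,"claw":0},
    {"ax":0,"ay":0,"az":0,"x":-0.13,"y":0.22,"z":0.18,"claw":0},
    {"ax":0,"ay":0,"az":0,"x":-0.16,"y":0.26,"z":0.18,"claw":0},
    {"ax":0,"ay":0,"az":0,"x":-0.16,"y":0.26,"z":0.18,"claw":0},
  ],
)

```text
time_s: 11.85
tool_pos: [0.2971, 0.459, 0.2393]
tool_rot: [179.8, -0.1, -161.5]
force: [-0.4, 0.3, 0.4]
grip_width: 0.0004
```

Run:
```python
from h import *
from cell import status
import cv2
o=status.get_obs(); print(o['time_s'],o['tool_pos'],o['force'])
P=vision.read_camera('scene'); Q=vision.read_camera('top')
cv2.imwrite('pics/s7.png',cv2.resize(P[160:285,195:375,::-1],None,fx=4,fy=4,interpolation=cv2.INTER_CUBIC))
cv2.imwrite('pics/t7.png',cv2.resize(Q[180:260,180:370,::-1],None,fx=4,fy=4,interpolation=cv2.INTER_CUBIC))
```

```text
11.85 [0.29709787 0.45902418 0.23934837] [-0.42070643  0.28193331  0.37969894]
```

View pics/s7.png

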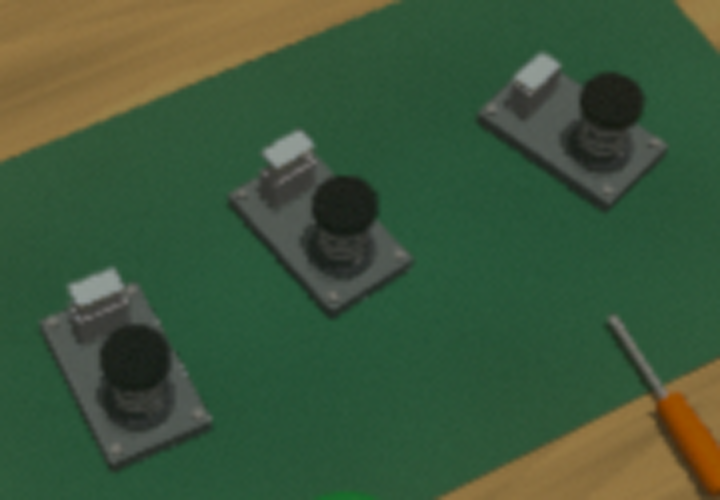

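View pics/t7.png

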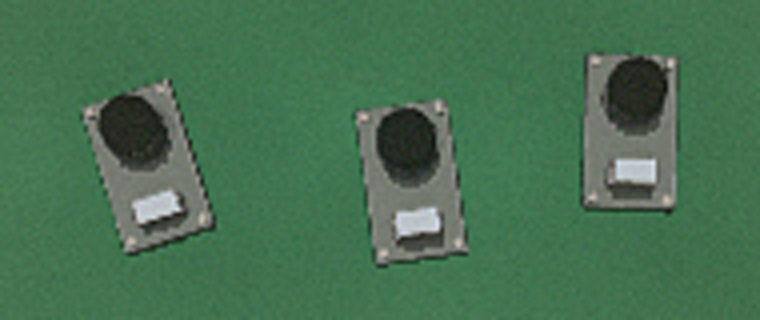

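The left tag's head now sits on its holder: in the scene crop it went from (540,58) to (537,72) with no gap left. The other two tags are still up at (289,149) and (97,287), all pads are back up, and the base corners are at the same pixels as before. I'll hand in.

```bash
python3 -c "
from cell import workorder
print(workorder.sign_off())"
```

```text
the job is handed in; nothing more can be done
None
```

I pressed the three grey stands' pads from left to right with closed fingertips, found the left one softest and pushed its tag fully down. The job was handed in at about 12 s on the robot's clock.

| Stand | Press depth | Force |
|---|---|---|
| Left | about 13 mm | 4 N (softest) |
| Middle | about 10.5 mm | 7.5 N |
| Right | about 8.6 mm | 12 N (stiffest) |

**Last checks:**
- **Left tag:** it stopped hard with the fingertips at 53 mm height and about 15 N. In the final pictures its head sits on the holder with no gap.
- **Other stands:** the middle and right tags are still up, and all three pads have sprung back.
- **Positions:** the three bases are at the same pixels as at the start. I never moved near the four bystanders, but the last close-ups did not show all of them.

**What disagreed or failed:**
- The two cameras differed by about 6 mm in position. That was within what pressing the pads and tag could tolerate.
- The first move call was refused because it left out the "ax" and "ay" keys, and the arm did not move.
- While the tag was sliding, the force read only about 1 N instead of the stated 2.5 N, until it reached its stop.

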